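# Clamp the top coupon in the checking fixture

### The job

Slide the top brass coupon out over the open front edge of the magazine until its end overhangs far enough to be pinched, then carry it to the toggle-clamp fixture and lay it down flat between the locating pins, centred under the clamp. Swing the red lever up until the rubber pad presses firmly on the coupon, then let go. Leave the other two coupons in the magazine and the measuring tools where they are.

Things in the scene. Friction and masses are not known exactly. Their poses are not given: they have to be found in the camera images.
- coupon_top_centre (a point): Centre (half-way up) of the top coupon of three in the magazine: brass strip 160 x 30 x 3 mm, about 115 g, a 6 mm hole near each end. x runs along its length, y across, z up; at the start x points like the magazine's x. It sits 52.5 mm above the worktop, its top face 54 mm, 1 mm above the side rails. Smooth: it slides easily on the coupon below when pressed with 5 to 15 N and dragged.
- coupon_middle_centre (a point): Centre of the second coupon (same brass strip), directly under the top one; a low lip at the magazine's front keeps it from sliding out. Stays in the magazine.
- coupon_bottom_centre (a point): Centre of the lowest coupon (same brass strip), on the deck of the magazine, also behind the lip. Stays in the magazine.
- magazine: Fixed aluminium coupon magazine, about 180 x 86 x 53 mm. Origin under its middle; its open front is the -x end, z up. Deck 45 mm above the worktop; dark side rails along x (inner gap 33.3 mm, 26 mm from the middle to their outsides, 53 mm high) and a back stop at x = +85 mm hold the stack closely, so that a coupon cannot be gripped by its sides until its front end hangs out.
- magazine_front (a point): Middle of the front edge of the magazine (87 mm from its origin along -x), 45 mm above the worktop; same axes as the magazine. Beyond it there is free air down to the worktop. The lip there is 49.5 mm high, below the top coupon's underside (51 mm). At the start the top coupon ends between 10 mm behind this edge and 5 mm beyond it.
- toggle_clamp_fixture: Fixed toggle-clamp fixture: white base plate 150 (x) x 90 (y) x 12 mm, origin under its middle. Rest plate with four pins toward -x, red lever toward +x, clamp arm between them in the plane y = 0.
- nest_centre (a point): Middle of the rest plate's top face (52 x 88 mm, 26.5 mm above the worktop), 48 mm from the fixture's origin along -x; same axes as the fixture. Four bullet-nosed pins 6 mm thick and 8 mm high stand at x = +-20, y = +-34 mm. The coupon goes across, along y, between the pins at -x and those at +x (34 mm gap), its ends reaching beyond the plate; closed, the clamp's black rubber pad (13 mm) comes down on this point.
- lever_grip (a point): Point on the axis of the red lever's round grip (22 mm thick, 60 mm long), 85 mm from the hinge and in the middle of the grip; it moves with the lever. The hinge axis is parallel to the fixture's y and passes through x = 42, z = 38 mm of the fixture's frame.
- toggle_clamp_fixture_lever (a joint): Angle of the red lever: it leans from the upright toward the fixture's +x by this angle + 0.175 rad. About 1.05 to 1.2 at the start (clamp open), 0.04 when the pad rests on a coupon; stops at 0 and 1.22. It stays where it is left; about 4 N at the grip moves it.
- toggle_clamp_fixture_arm: Clamp arm, linked to the lever and lowered by it (its angle is 1.03 x the lever's). Its origin and axes coincide with the fixture's when closed. It hinges at x = 18, z = 40 mm of the fixture; it reaches 75 mm from there. Open, it stands steeply, up to 125 mm above the worktop, its pad 60 mm or more above the rest plate and as little as 5 mm behind the lying coupon's rear edge, so a coupon comes in best from the -x side.
- micrometer: Bystander: outside micrometer lying flat, 52 x 124 x 17 mm, origin under its middle.
- loupe: Bystander: black eyeglass loupe standing upright, 38 mm across, 43 mm high, origin under its middle.

How it is judged:
On the way, in this order (a step that is already met when the one before it is completed fails the run):
1. the top coupon, still lying flat on the stack, overhangs the front edge of the magazine by 20 to 75 mm (x of coupon_top_centre in the frame of magazine between -0.082 and -0.027 m and z of coupon_top_centre in the frame of magazine between 0.05 and 0.0545 m and y of coupon_top_centre in the frame of magazine between -0.006 and 0.006 m and angle between coupon_top_centre's own z axis and vertical below 0.05 rad), for 0.1 s.
2. the coupon lies flat between the pins on the rest plate, released, with the clamp still open (x of coupon_top_centre in the frame of nest_centre between -0.005 and 0.005 m and y of coupon_top_centre in the frame of nest_centre between -0.015 and 0.015 m and z of coupon_top_centre in the frame of nest_centre between -0.001 and 0.005 m and angle between the x axis of coupon_top_centre and the y axis of nest_centre, either way round below 0.09 rad and angle between coupon_top_centre's own z axis and vertical below 0.06 rad and contact force between the fingers and coupon_top below 0.2 N and value of joint toggle_clamp_fixture_lever above 0.5 rad), for 0.2 s.
At the end, for the whole second after the job is handed in: The top coupon lies still and flat between the pins, within 15 mm of the middle lengthwise, 5 mm crosswise and 5 degrees; the lever is below 0.1 rad and its pad presses on the coupon (over 0.5 N); the other two coupons are in the magazine, within 12 mm of its middle (x of coupon_top_centre in the frame of nest_centre between -0.005 and 0.005 m and y of coupon_top_centre in the frame of nest_centre between -0.015 and 0.015 m and z of coupon_top_centre in the frame of nest_centre between -0.001 and 0.005 m and angle between the x axis of coupon_top_centre and the y axis of nest_centre, either way round below 0.09 rad and angle between coupon_top_centre's own z axis and vertical below 0.06 rad and x of coupon_middle_centre in the frame of magazine between -0.012 and 0.012 m and y of coupon_middle_centre in the frame of magazine between -0.006 and 0.006 m and z of each of coupon_middle_centre, coupon_bottom_centre in the frame of magazine below 0.053 m and x of coupon_bottom_centre in the frame of magazine between -0.012 and 0.012 m and y of coupon_bottom_centre in the frame of magazine between -0.006 and 0.006 m and value of joint toggle_clamp_fixture_lever below 0.1 rad and contact force between toggle_clamp_fixture_arm and coupon_top above 0.5 N and linear speed of coupon_top below 0.02 m/s); the robot touches nothing.
It fails at once if the coupon is let go in the air above the fixture, more than 12 mm above its place (horizontal distance between coupon_top_centre and nest_centre below 0.06 m and z of coupon_top_centre in the frame of nest_centre above 0.0135 m and contact force between the fingers and coupon_top below 0.02 N).
It fails at once if the micrometer is shifted by more than 30 mm (distance of micrometer from where it was at the start of the episode above 0.03 m).
It fails at once if the loupe is shifted by more than 30 mm or knocked over (distance of loupe from where it was at the start of the episode above 0.03 m or angle between loupe's own z axis and vertical above 0.5 rad).
It also fails if it takes over 64 s, if anything falls off the work surface, if the arm or the gripper's body presses on something with over 40 N, if the wrist force passes 120 N, or if a joint passes its speed limit or range.

### The arm

A 6-joint arm with a two-finger parallel gripper is mounted at the origin on a cart in front of the work surface, level with it; the furniture and walls round the work are solid. World frame = base frame: x ahead of the robot, y to its left, z up, the work surface at z = 0. Lengths are in m, angles in rad, forces in N, time in s.
With the tool pointing down it reaches from about 0.25 to 0.725 m from the base axis. Payload 9.7 kg.
Tool frame: the origin (TCP) lies between the finger pads; the fingertips stand ahead of it and the grasp point (between the pads) lies 11 mm behind it (finger_overhang is the y of the fingertips in the tool frame, in m); y points along the fingers, z is the direction in which the jaws open and shut, and the axes are right-handed (so a half turn about y gives the same grasp; the last joint's range is limited). The gripper opens to 85 mm and grips with 20 to 120 N. Pads are 22 mm wide; open, the fingers measure 114 mm over their backs; the gripper's body (76 mm by 85 mm) begins 54 mm behind the grasp point. The pads swing forward as they close: fully open they stand 13 mm farther back than shut.
Start: joints at [-1.135, 0.087, 0.176, 1.66, 0, 1.571], TCP at [0.232, -0.499, 0.239] pointing down, gripper open.
Joint ranges: [-3.13, 3.13], [-0.85, 1.81], [-1.15, 1.24], [-2.2, 2.28], [-1.44, 1.52], [-3.14, 3.14]. Speed limits (rad/s): [2.22, 2.22, 2.57, 3.14, 3.14, 3.14].

### API

Orientations are given as a unit quaternion [x, y, z, w].
In Python, from cell import read_state, get_image, close_job, finger_overhang gives the robot as it stands.
- The arm moves only by the shell command python3 -m handwheel 'ROWS'. ROWS is JSON, a list of rows, each a list of 7 numbers: the opening, from 0 (shut) to 1 (fully open), then the shift along the world's x, y, z scaled (see below), then the turn, a rotation vector about the world's x, y, z scaled (see below). A call has 1 to 20 rows; each row is the pose to reach, as a shift and turn from the pose measured when the call began, turning the shorter way round; what a row does not reach only later rows make up. The controller multiplies each number of a shift by 400 mm and each number of a turn by 180 degrees. A row lasts 1/8 s, in which the tool goes at most 62.5 mm and 10.7 degrees, less where a joint would pass 70% of its speed; a pose out of reach is approached as far as the arm can. A call with a number of a shift or a turn outside -1 to 1 is refused whole. A call with a gripper value outside its range is refused whole. The fingers move at their own pace and stop on an object; the grip force is fixed at half the most. Time passes only in rows, so rows that repeat a pose let the fingers close. It gives the time, the measured TCP pose, the force and the opening at its end, in the units of the state.
- read_state(): the state, without advancing time (a new reading comes with each control period).
- get_image(name): name is "side" or "top" or "wrist"; returns a dict with "frame" (384x512x3 uint8, blue, green, red), "range_z" (384x512 float32, m along the optical axis (not along the pixel's ray), 0 where there is no reading), "K" (3x3 intrinsics, pixels), "k1" (the pictures are not rectified: a ray, as slopes to the right and down, at radius r is drawn at 1 + k1 r^2 times it, then the intrinsics apply), "rvec" (rotation vector, rad) and "tvec" (3), from world to camera coordinates, as OpenCV has them. Camera axes: x right, y down, z forward; pixel columns grow to the right and rows downward; lengths in m; the calibration is good to about 2 mm. A picture is of the moment at which its call begins.
- close_job(): hands the job in, once; it reports no verdict.
The state is a dict: "t": time; "joint_pos": joint angles; "dq": joint speeds; "joint_torque": joint torques, N m; "position": TCP position; "tool_rot": TCP orientation; "wrist_force": force on the tool from outside, world axes, zero at the start; "wrist_torque": the same for the moment, N m; "finger_gap": opening from 0.0 (shut) to 1.0 (fully open).
Only numpy, scipy, OpenCV 4.12 (cv2) and the standard library are available. Lean on these libraries where they do the work, as an engineer would, in place of code of your own. Each camera call takes 0.05 s, during which the arm holds its last target. There are 200 camera calls.

## Working session

There is one attempt and no reset: what is moved stays moved. The work goes in short steps, Python scripts to look and compute and a shell command to move; the robot and the scene stay as the last step left them, time stands still between calls to the robot, and variables do not carry over. Pictures are saved under pics/ and viewed, about 8 in all and at most 12, crops included, and the job is handed in when it is done.

```bash
mkdir -p pics; ls; cat > h.py <<'E'
import numpy as np, cv2
from cell import read_state, get_image, finger_overhang
from scipy.spatial.transform import Rotation as R
def cloud(im):
    z=im["range_z"]; h,w=z.shape; K=im["K"]; k1=im["k1"]
    u,v=np.meshgrid(np.arange(w),np.arange(h))
    xd=(u-K[0,2])/K[0,0]; yd=(v-K[1,2])/K[1,1]
    x,y=xd.copy(),yd.copy()
    for _ in range(10):
        s=1+k1*(x*x+y*y); x,y=xd/s,yd/s
    Rm=cv2.Rodrigues(np.array(im["rvec"],float))[0]; t=np.array(im["tvec"],float).ravel()
    d=np.stack([x,y,np.ones_like(x)],-1)
    D=d@Rm; C=-Rm.T@t
    P=C+D*z[...,None]; P[z<=0]=np.nan
    return P,C,D
def onplane(C,D,u,v,h):
    d=D[int(v),int(u)]; return C+d*(h-C[2])/d[2]
def st():
    s=read_state(); print({k:np.round(s[k],4).tolist() for k in("t","position","tool_rot","wrist_force","finger_gap","joint_pos")})
E
python3 - <<'E'
from h import *
st(); print(finger_overhang() if callable(finger_overhang) else finger_overhang)
for n in("top","side"):
    im=get_image(n); np.savez("%s0.npz"%n,**im); cv2.imwrite("pics/%s0.png"%n,im["frame"]); P,C,D=cloud(im); print(n,C,im["K"][0,0],im["k1"],np.nanmin(P.reshape(-1,3),0),np.nanmax(P.reshape(-1,3),0))
E
```

```text
pics
{'t': 0.0, 'position': [0.2321, -0.4984, 0.2386], 'tool_rot': [-0.153, 0.6908, -0.6899, 0.1528], 'wrist_force': [-0.3959, -0.8188, 0.0518], 'finger_gap': 0.9987, 'joint_pos': [-1.135, 0.0875, 0.1751, 1.6598, -0.0, 1.5708]}
0.008
top [0.33352267 0.02962786 1.11618924] 432.3324392522793 -0.011020488997330814 [-0.20270599 -1.10506267 -0.86999925] [0.88675369 1.23080569 0.63545973]
side [0.47337262 0.93804929 0.66928348] 488.74853756051493 -0.12763306873892916 [-1.43846949 -2.2148323  -0.86871509] [0.88487743 0.54819877 0.54745374]
```

View pics/top0.png

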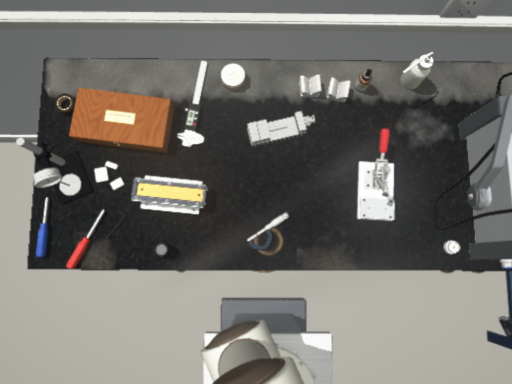

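View pics/side0.png

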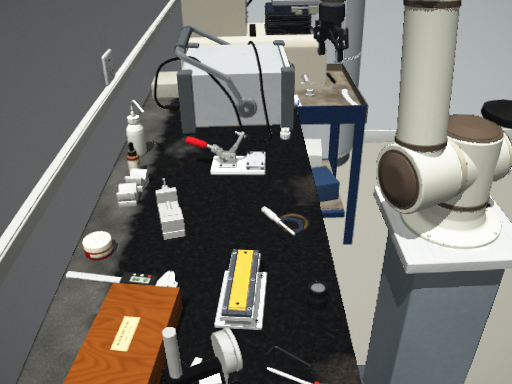

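The top view shows the yellow coupon and magazine at about (170,193), the fixture at (377,190) with its lever towards the top of the picture, a small black loupe at about (162,250), and the micrometer probably at (265,238). Next I'll measure and enlarge both fixtures.

```bash
python3 - <<'E'
from h import *
T=dict(np.load("top0.npz"));S=dict(np.load("side0.npz"))
P,C,D=cloud(T); PS,CS,DS=cloud(S)
def yel(f):
    hsv=cv2.cvtColor(f,cv2.COLOR_BGR2HSV); return cv2.inRange(hsv,(18,120,110),(35,255,255))
def red(f):
    hsv=cv2.cvtColor(f,cv2.COLOR_BGR2HSV); return cv2.inRange(hsv,(0,160,80),(8,255,255))|cv2.inRange(hsv,(172,160,80),(180,255,255))
for nm,im,(p,c,d) in(("top",T,(P,C,D)),("side",S,(PS,CS,DS))):
    m=yel(im["frame"]); n,l,s,_=cv2.connectedComponentsWithStats(m); i=1+np.argmax(s[1:,4]); v,u=np.where(l==i)
    q=np.array([onplane(c,d,a,b,0.054)[:2] for a,b in zip(u,v)],np.float32)
    print(nm,"coupon",s[i],cv2.minAreaRect(q),"z",np.nanmedian(p[v,u,2]))
    m=red(im["frame"]); n,l,s,_=cv2.connectedComponentsWithStats(m)
    for i in range(1,n):
        if s[i,4]>40:
            q=p[l==i]; q=q[~np.isnan(q[:,0])]; print("red",s[i],q.mean(0) if len(q) else None, q.min(0) if len(q) else None,q.max(0) if len(q) else None)
# rasters by height from top
def box(u0,u1,v0,v1,z0,z1):
    q=P[v0:v1,u0:u1].reshape(-1,3); q=q[(q[:,2]>z0)&(q[:,2]<z1)]; return q
for nm,a in(("mag",(120,220,170,220,.02,.07)),("fix base",(345,410,155,230,.005,.018)),("rest",(345,410,155,230,.02,.032)),("loupe",(145,180,235,260,.02,.07)),("mic",(235,300,200,262,.005,.05))):
    q=box(*a); r=cv2.minAreaRect(q[:,:2].astype(np.float32)); print(nm,len(q),np.round(r[0],4),np.round(r[1],4),round(r[2],2),np.median(q[:,2]).round(4),q.min(0).round(3),q.max(0).round(3))
a=cv2.resize(T["frame"][165:225,120:220],None,fx=7,fy=7,interpolation=cv2.INTER_CUBIC)
b=cv2.resize(S["frame"][240:340,190:290],None,fx=4,fy=4,interpolation=cv2.INTER_CUBIC)
cv2.imwrite("pics/mag.png",np.vstack([cv2.resize(a,(600,360)),np.hstack([cv2.resize(b,(240,240)),cv2.resize(S["frame"][120:180,180:270],(360,240),interpolation=cv2.INTER_CUBIC)])]))
E
```

```text
top coupon [197 193   4   4   9] ((0.49232128262519836, 0.17383691668510437), (0.007619080133736134, 0.0074308933690190315), 1.3647218942642212) z 0.05486487522308403
red [380 129   9  23 163] [ 0.62607437 -0.28324139  0.08628138] [ 0.599224   -0.2936001   0.07506459] [ 0.65294677 -0.27441657  0.09693805]
red [ 66 237  24  31 303] [0.3476222  0.47829818 0.01869698] [ 0.31285683  0.45402013 -0.00310351] [0.38847049 0.51378854 0.02831807]
side coupon [ 228  250   26   61 1009] ((0.4963262975215912, 0.24833054840564728), (0.1659841686487198, 0.03151501715183258), 84.34967803955078) z 0.05394958199912214
red [186 136  21  12 160] [ 0.62452031 -0.28466053  0.07868158] [ 0.59548876 -0.49189872 -0.00072157] [ 0.67825969 -0.27053786  0.09614378]
red [ 85 251  21   9  49] [0.82015947 0.12273342 0.00846906] [0.79340424 0.1161431  0.00123347] [0.83774254 0.12809632 0.02072562]
mag 1713 [0.4985 0.2473] [0.1843 0.0588] 84.8 0.0531 [0.462 0.154 0.035] [0.535 0.341 0.061]
fix base 1024 [ 0.5074 -0.2855] [0.1661 0.1935] 87.27 0.0129 [ 0.412 -0.372  0.005] [ 0.605 -0.202  0.018]
rest 717 [ 0.4983 -0.2769] [0.0893 0.1234] 87.18 0.0267 [ 0.436 -0.319  0.02 ] [ 0.561 -0.229  0.032]
loupe 184 [0.3558 0.2634] [0.0345 0.0342] 4.33 0.0401 [0.339 0.246 0.02 ] [0.374 0.28  0.046]
mic 397 [0.4094 0.0059] [0.1469 0.1517] 2.47 0.0115 [ 0.334 -0.072  0.005] [0.483 0.083 0.021]
```

View pics/mag.png

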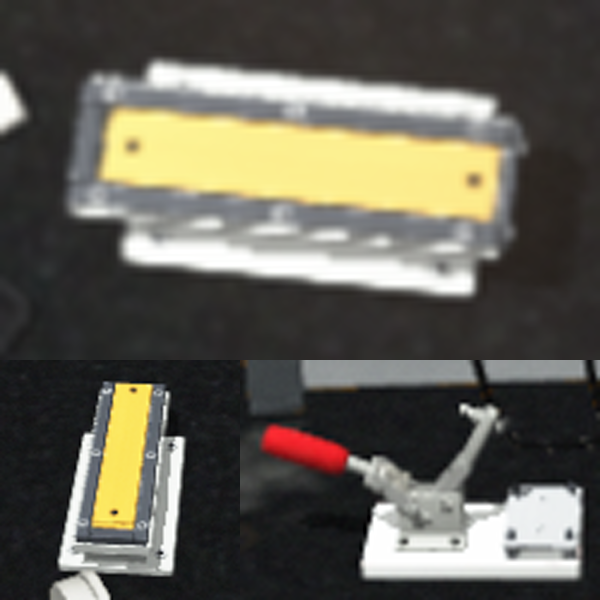

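The open front faces the right of the top view (world -y): the back stop is at crop (90,145) and the coupon's front end at crop (497,180). The clamp is open with the arm up, and the nest with its pins is on the robot side. Next step is a finer fit, plus the tool axes.

```bash
python3 - <<'E'
from h import *
T=dict(np.load("top0.npz"));S=dict(np.load("side0.npz"))
def fit(nm,im,lo,hi,roi,h,zr=None,draw=None):
    P,C,D=cloud(im); u0,u1,v0,v1=roi
    m=cv2.inRange(cv2.cvtColor(im["frame"],cv2.COLOR_BGR2HSV),lo,hi); k=np.zeros_like(m); k[v0:v1,u0:u1]=m[v0:v1,u0:u1]
    if zr: k[~((P[...,2]>zr[0])&(P[...,2]<zr[1]))]=0
    n,l,s,_=cv2.connectedComponentsWithStats(k); i=1+np.argmax(s[1:,4])
    v,u=np.where(l==i); q=np.array([onplane(C,D,a,b,h)[:2] for a,b in zip(u,v)],np.float32)
    r=cv2.minAreaRect(q); pc=np.linalg.svd(q-q.mean(0),full_matrices=False)[2][0]
    print(nm,s[i],"c",np.round(r[0],4),"dims",np.round(r[1],4),"ang",round(r[2],2),"mean",q.mean(0).round(4),"pca",round(np.degrees(np.arctan2(pc[1],pc[0])),2),"ends",(np.percentile((q-q.mean(0))@pc,[0.3,99.7])).round(4))
fit("cpT",T,(12,60,90),(40,255,255),(120,220,165,225),.054)
fit("cpS",S,(12,60,90),(40,255,255),(200,280,240,330),.054)
fit("magT",T,(0,0,0),(180,255,255),(120,220,165,225),.053,(.047,.06))
fit("fixT",T,(0,0,110),(180,60,255),(345,410,150,235),.012,(.004,.05))
fit("fixTb",T,(0,0,110),(180,60,255),(345,410,150,235),.012,(.004,.019))
fit("restT",T,(0,0,0),(180,255,255),(345,410,150,235),.0265,(.021,.034))
for n,im in(("T",T),("S",S)):
    P,C,D=cloud(im);f=im["frame"]; hsv=cv2.cvtColor(f,cv2.COLOR_BGR2HSV)
    m=cv2.inRange(hsv,(0,160,60),(8,255,255))|cv2.inRange(hsv,(172,160,60),(180,255,255)); v,u=np.where(m>0)
    k=((u>370)&(u<400)&(v<170)&(v>110)) if n=="T" else ((u>170)&(u<225)&(v>125)&(v<165))
    q=P[v[k],u[k]]; q=q[(q[:,2]>.04)&(q[:,1]<-.26)&(q[:,1]>-.31)]; o=np.argsort(q[:,0]); a,b=q[o[:15]].mean(0),q[o[-15:]].mean(0); print("lever",n,a.round(4),b.round(4),"lean",np.arctan2(b[0]-a[0],b[2]-a[2]))
t=R.from_quat(read_state()["tool_rot"]).as_matrix(); print("tool x,y,z cols\n",t.round(3))
a=T["frame"][150:230,340:415]; b=S["frame"][100:190,170:290]
cv2.imwrite("pics/fix.png",cv2.resize(a,(750,600)[:2] if 0 else (560,598),interpolation=cv2.INTER_CUBIC))
E
```

```text
cpT [136 183  68  19 875] c [0.4991 0.2458] dims [0.1651 0.0331] ang 84.32 mean [0.499  0.2456] pca -95.59 ends [-0.0824  0.082 ]
cpS [ 228  249   26   62 1050] c [0.4962 0.2477] dims [0.1689 0.0321] ang 84.33 mean [0.4968 0.254 ] pca 84.45 ends [-0.0903  0.0778]
magT [ 131  179   76   29 1506] c [0.4973 0.2468] dims [0.1839 0.0564] ang 84.12 mean [0.498  0.2478] pca -95.54 ends [-0.0904  0.0913]
fixT [ 357  161   37   60 1855] c [ 0.5121 -0.2778] dims [0.0939 0.1529] ang 87.66 mean [ 0.5069 -0.2756] pca -179.32 ends [-0.0803  0.0725]
fixTb [357 161  37  58 934] c [ 0.5122 -0.2773] dims [0.0929 0.1512] ang 86.24 mean [ 0.5315 -0.2714] pca 150.99 ends [-0.0677  0.0986]
restT [359 198  35  22 706] c [ 0.4628 -0.2745] dims [0.0873 0.0526] ang 87.67 mean [ 0.4629 -0.2746] pca -93.93 ends [-0.0442  0.0441]
lever T [ 0.6021 -0.2812  0.079 ] [ 0.6499 -0.2838  0.0923] lean 1.300582298678138
lever S [ 0.5995 -0.2794  0.0743] [ 0.6477 -0.2802  0.0873] lean 1.3067058786523393
tool x,y,z cols
 [[-0.907 -0.     0.422]
 [-0.422  0.001 -0.907]
 [-0.    -1.    -0.001]]
```

View pics/fix.png

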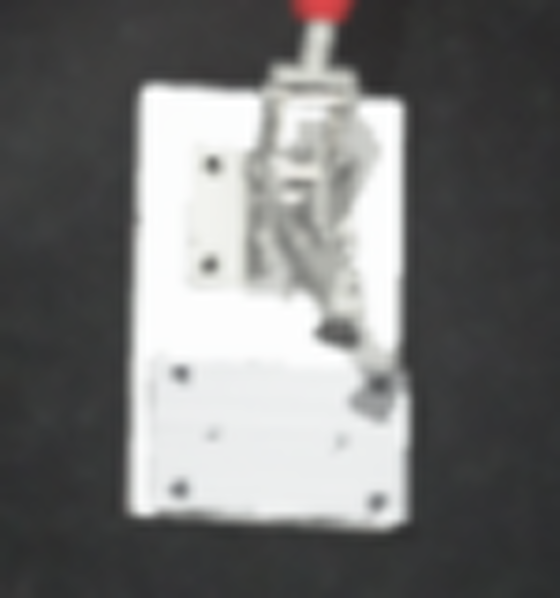

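The crop shows the four pin tips at (180,373), (379,384), (180,489) and (377,502), so the nest is centred near (279,437). The lever and arm are open. I'll move towards the magazine with the fingers shut.

```bash
python3 -m handwheel '[[0,0.3,0.5,0.05,0,0,0.08],[0,0.545,0.995,0.05,0,0,0.17],[0,0.545,0.995,0.05,0,0,0.17],[0,0.545,0.995,0.05,0,0,0.17],[0,0.545,0.995,0.05,0,0,0.17],[0,0.545,0.995,0.05,0,0,0.17],[0,0.545,0.995,0.05,0,0,0.17],[0,0.545,0.995,0.05,0,0,0.17],[0,0.545,0.995,0.05,0,0,0.17],[0,0.545,0.995,0.05,0,0,0.17]]'; python3 - <<'E'
from h import *
st(); print(finger_overhang() if callable(finger_overhang) else finger_overhang)
t=R.from_quat(read_state()["tool_rot"]).as_matrix(); print(np.degrees(np.arctan2(t[1,2],t[0,2])))
T=dict(np.load("top0.npz")); P,C,D=cloud(T)
g=cv2.cvtColor(T["frame"],cv2.COLOR_BGR2GRAY).astype(float)
q=[]
for x,y in((180,373),(379,384),(180,489),(377,502)):
    u,v=(x+.5)/560*75-.5+340,(y+.5)/598*80-.5+150
    K=T["K"]; d=cv2.undistortPoints(np.array([[[u,v]]]),K,np.array([T["k1"],0,0,0,0.]))[0,0]
    d=cv2.Rodrigues(T["rvec"])[0].T@np.array([d[0],d[1],1]); p=C+d*(.033-C[2])/d[2]; q.append(p[:2])
q=np.array(q); print(q.round(4),q.mean(0)); e=(q[0]-q[1])+(q[2]-q[3]); f=(q[0]-q[2])+(q[1]-q[3]); print(np.degrees(np.arctan2(-e[0],e[1])),np.degrees(np.arctan2(f[1],f[0])),np.linalg.norm(e)/2,np.linalg.norm(f)/2)
E
```

```text
t: 1.35
position: [0.4496, -0.1014, 0.2585]
tool_rot: [-0.33, 0.626, -0.625, 0.329]
wrist_force: [0.1, -0.8, 0.4]
finger_gap: -0.003
{'t': 1.35, 'position': [0.4496, -0.1014, 0.2585], 'tool_rot': [-0.3297, 0.6261, -0.6254, 0.3289], 'wrist_force': [0.1373, -0.7839, 0.4027], 'finger_gap': -0.003, 'joint_pos': [-0.2219, -0.1152, 0.0137, 1.7012, 0.0001, 1.9508]}
0.008
-34.48643916770892
[[ 0.4849 -0.2421]
 [ 0.4814 -0.3101]
 [ 0.4453 -0.2409]
 [ 0.4411 -0.3078]] [ 0.46316798 -0.2752244 ]
-3.219552148717843 -2.51633454964755 0.06748283535344422 0.03995852010005208
```

```bash
python3 -m handwheel '[[0,0.126,0.92,-0.1,0,0,0.16],[0,0.126,0.92,-0.2,0,0,0.16],[0,0.126,0.92,-0.2,0,0,0.16],[0,0.126,0.92,-0.2,0,0,0.16],[0,0.126,0.92,-0.2,0,0,0.16],[0,0.126,0.92,-0.2,0,0,0.16],[0,0.126,0.92,-0.2,0,0,0.16],[0,0.126,0.92,-0.2,0,0,0.16],[0,0.126,0.92,-0.2,0,0,0.16]]'; python3 - <<'E'
from h import *
st()
t=R.from_quat(read_state()["tool_rot"]).as_matrix(); print(np.degrees(np.arctan2(t[1,2],t[0,2])))
im=get_image("wrist"); np.savez("w1.npz",**im); cv2.imwrite("pics/w1.png",im["frame"]); P,C,D=cloud(im); print(C)
E
```

```text
t: 2.48
position: [0.5005, 0.2648, 0.1793]
tool_rot: [-0.474, 0.525, -0.525, 0.474]
wrist_force: [-0.4, 0.5, 0.4]
finger_gap: 0.001
{'t': 2.475, 'position': [0.5005, 0.2648, 0.1793], 'tool_rot': [-0.4742, 0.5249, -0.5246, 0.4737], 'wrist_force': [-0.4193, 0.4767, 0.4304], 'finger_gap': 0.0005, 'joint_pos': [0.4865, 0.1121, 0.0871, 1.5465, 0.0002, 2.1589]}
-5.821510769665183
[0.50836662 0.34521359 0.31441211]
```

View pics/w1.png

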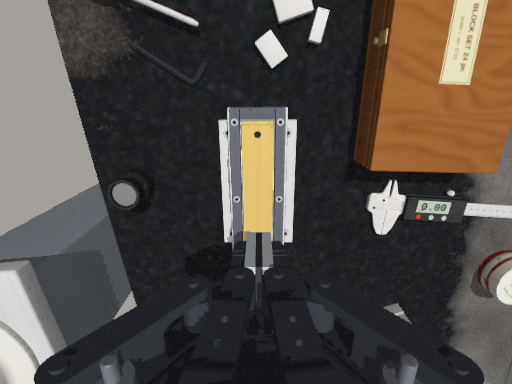

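The wrist view shows the back half of the coupon between its rails, about columns 243–273 with the hole at (257,134), and the finger pads in front of it at about (258,250). I'll measure the coupon's axis and its back end.

```bash
python3 - <<'E'
from h import *
W=dict(np.load("w1.npz")); P,C,D=cloud(W)
m=cv2.inRange(cv2.cvtColor(W["frame"],cv2.COLOR_BGR2HSV),(15,90,110),(35,255,255)); m[:,:225]=0;m[:,295:]=0;m[:110]=0;m[232:]=0
v,u=np.where(m>0); q=np.array([onplane(C,D,a,b,.054)[:2] for a,b in zip(u,v)])
th=np.radians(84.4); ax=np.array([np.cos(th),np.sin(th)]); ay=np.array([-ax[1],ax[0]])
s=q@ax; w=q@ay
b=[]
for a in np.arange(s.min()+.01,s.max()-.01,.006):
    k=(s>a)&(s<a+.006); b.append((a,(w[k].min()+w[k].max())/2,w[k].max()-w[k].min()))
b=np.array(b); f=np.polyfit(b[:,0],b[:,1],1); print("slope deg",np.degrees(f[0]),"width",b[:,2].mean(),"s max",s.max())
for h in (s.max()-.08,): c=ax*h+ay*np.polyval(f,h); print("centre est",c)
k=(P[...,2]>.05)&(P[...,2]<.058)&(np.abs(P[...,0]-.5)<.05); z=P[k]; print("mag back end s",np.percentile(z[:,:2]@ax,99.8), "coupon z",np.nanmedian(P[m>0][:,2]), "rail w", np.percentile(z[:,:2]@ay,[1,99]))
p=np.array([.5005,.2648]); print("tool s,w",p@ax,p@ay,"coupon w there",np.polyval(f,p@ax))
E
```

```text
slope deg 0.0030741496867449604 width 0.02888555249935749 s max 0.3734791846398784
centre est [0.49705713 0.24614968]
mag back end s 0.3858799768188333 coupon z 0.05444791298699181 rail w [-0.49640066 -0.4449912 ]
tool s,w 0.31237645684464316 -0.47227136183468366 coupon w there -0.47066385971998964
```

```bash
python3 -m handwheel '[[0,-0.004,0,-0.14,0,0,0],[0,-0.004,0,-0.25,0,0,0],[0,-0.004,0,-0.275,0,0,0],[0,-0.004,0,-0.28,0,0,0],[0,-0.004,0,-0.28,0,0,0]]'
```

```text
t: 3.15
position: [0.4999, 0.2652, 0.0695]
tool_rot: [0.473, -0.525, 0.525, -0.475]
wrist_force: [-0.0, -0.1, -0.3]
finger_gap: -0.001
```

```bash
python3 -m handwheel '[[0,0,0,-0.005,0,0,0],[0,0,0,-0.005,0,0,0]]';  python3 -m handwheel '[[0,0,0,-0.005,0,0,0],[0,0,0,-0.005,0,0,0]]'
```

```text
t: 3.4
position: [0.5004, 0.2655, 0.0684]
tool_rot: [0.473, -0.525, 0.525, -0.475]
wrist_force: [0.4, -0.1, 0.8]
finger_gap: -0.0
t: 3.65
position: [0.5003, 0.2655, 0.0663]
tool_rot: [0.473, -0.525, 0.525, -0.475]
wrist_force: [-0.5, 0.0, 0.7]
finger_gap: -0.004
```

```bash
python3 -m handwheel '[[0,0,0,-0.0075,0,0,0],[0,0,0,-0.0075,0,0,0]]';  python3 -m handwheel '[[0,0,0,-0.0025,0,0,0],[0,0,0,-0.0025,0,0,0]]'
```

```text
t: 3.9
position: [0.5001, 0.2654, 0.0629]
tool_rot: [0.473, -0.525, 0.525, -0.475]
wrist_force: [0.2, 0.3, 0.0]
finger_gap: -0.001
t: 4.15
position: [0.5002, 0.2654, 0.0621]
tool_rot: [0.473, -0.525, 0.525, -0.475]
wrist_force: [-1.0, 0.0, 1.7]
finger_gap: 0.003
```

```bash
python3 -m handwheel '[[0,0,0,-0.0025,0,0,0],[0,0,0,-0.0025,0,0,0]]';  python3 -m handwheel '[[0,0,0,-0.0025,0,0,0],[0,0,0,-0.0025,0,0,0]]'
```

```text
t: 4.4
position: [0.5003, 0.2655, 0.0621]
tool_rot: [0.472, -0.524, 0.525, -0.475]
wrist_force: [-2.7, -2.2, 8.2]
finger_gap: 0.003
t: 4.65
position: [0.5004, 0.2655, 0.0621]
tool_rot: [0.472, -0.524, 0.525, -0.476]
wrist_force: [-2.3, -1.9, 8.1]
finger_gap: -0.002
```

```bash
python3 -m handwheel '[[0,0,0,-0.003,0,0,0],[0,-0.001,-0.01,-0.003,0,0,0],[0,-0.002,-0.02,-0.003,0,0,0],[0,-0.003,-0.03,-0.003,0,0,0],[0,-0.004,-0.04,-0.003,0,0,0],[0,-0.005,-0.05,-0.003,0,0,0],[0,-0.005,-0.05,-0.003,0,0,0]]'; python3 - <<'E'
from h import *
W=get_image("wrist"); P,C,D=cloud(W); cv2.imwrite("pics/w2.png",W["frame"])
m=cv2.inRange(cv2.cvtColor(W["frame"],cv2.COLOR_BGR2HSV),(15,90,110),(35,255,255)); m[:,:200]=0;m[:,320:]=0
n,l,s,_=cv2.connectedComponentsWithStats(m)
v,u=np.where(m>0); q=np.array([onplane(C,D,a,b,.054)[:2] for a,b in zip(u,v)])
th=np.radians(84.4); ax=np.array([np.cos(th),np.sin(th)]); print([x for x in s[1:].tolist() if x[4]>30], np.percentile(q@ax,[0,1,50,99,100]))
T=get_image("top"); P,C,D=cloud(T); m=cv2.inRange(cv2.cvtColor(T["frame"],cv2.COLOR_BGR2HSV),(12,60,90),(40,255,255)); m[:,:120]=0;m[:,230:]=0;m[:165]=0;m[225:]=0
v,u=np.where(m>0); q=np.array([onplane(C,D,a,b,.054)[:2] for a,b in zip(u,v)]);print("top",np.percentile(q@ax,[0,1,99,100]))
E
```

```text
t: 5.52
position: [0.4991, 0.2459, 0.0621]
tool_rot: [0.471, -0.524, 0.525, -0.477]
wrist_force: [-0.6, 0.6, 7.4]
finger_gap: -0.001
[[226, 101, 60, 152, 7431], [253, 307, 12, 29, 268]] [0.22336551 0.22861599 0.3370296  0.37257562 0.37311969]
top [0.19197085 0.19324859 0.28468603 0.28861178]
```

The coupon has followed the finger by about 19 mm. I'll drag the remaining ~37 mm.

```bash
python3 -m handwheel '[[0,-0.001,-0.01,-0.003,0,0,0],[0,-0.002,-0.02,-0.003,0,0,0],[0,-0.003,-0.03,-0.003,0,0,0],[0,-0.004,-0.04,-0.003,0,0,0],[0,-0.005,-0.05,-0.003,0,0,0],[0,-0.006,-0.06,-0.003,0,0,0],[0,-0.007,-0.07,-0.003,0,0,0],[0,-0.008,-0.08,-0.003,0,0,0],[0,-0.009,-0.09,-0.003,0,0,0],[0,-0.009,-0.093,-0.003,0,0,0],[0,-0.009,-0.093,-0.003,0,0,0]]'; python3 -m handwheel '[[0,0,0,0.02,0,0,0],[0,0,0,0.1,0,0,0],[0,0,0,0.2,0,0,0],[0,0,0,0.2,0,0,0]]'; python3 - <<'E'
from h import *
th=np.radians(84.4); ax=np.array([np.cos(th),np.sin(th)]); ay=np.array([-ax[1],ax[0]])
T=get_image("top"); P,C,D=cloud(T); m=cv2.inRange(cv2.cvtColor(T["frame"],cv2.COLOR_BGR2HSV),(12,60,90),(40,255,255)); m[:,:120]=0;m[:,240:]=0;m[:165]=0;m[225:]=0
v,u=np.where(m>0); q=np.array([onplane(C,D,a,b,.054)[:2] for a,b in zip(u,v)]);s=q@ax;print("top",np.percentile(s,[0,1,99,100])); k=s<.195; print("w",np.percentile(q[k]@ay,[0,50,100]),"z",np.nanmedian(P[v[k],u[k],2]), "top-z range", np.nanpercentile(P[v[k],u[k],2],[10,90]))
cv2.imwrite("pics/t2.png",np.hstack([cv2.resize(T["frame"][160:230,120:240],(480,280)),]))
st()
E
```

```text
t: 7.0
position: [0.4963, 0.2092, 0.0621]
tool_rot: [0.47, -0.524, 0.525, -0.477]
wrist_force: [0.5, 1.1, 6.9]
finger_gap: -0.001
t: 7.5
position: [0.4977, 0.2097, 0.1456]
tool_rot: [0.469, -0.523, 0.526, -0.479]
wrist_force: [1.4, -0.3, -0.4]
finger_gap: 0.003
top [0.15529675 0.15636519 0.25812293 0.26066564]
w [-0.48998734 -0.47450395 -0.4588315 ] z 0.05424876050692906 top-z range [0.051142   0.05657153]
{'t': 7.55, 'position': [0.497, 0.2094, 0.1435], 'tool_rot': [0.4695, -0.5237, 0.5258, -0.4783], 'wrist_force': [0.5892, 0.0043, -0.496], 'finger_gap': 0.0008, 'joint_pos': [0.3982, 0.0337, -0.0648, 1.4597, 0.0013, 2.0707]}
```

The coupon overhangs by about 48 mm. Now I'll move above the overhang with the jaws open and check the alignment.

```bash
python3 -m handwheel '[[0.65,-0.026,-0.12,0,0,0,0],[0.65,-0.026,-0.206,0,0,0,0],[0.65,-0.026,-0.206,0,0,0,0],[0.65,-0.026,-0.206,0,0,0,0],[0.65,-0.026,-0.206,0,0,0,0]]'; python3 - <<'E'
from h import *
st()
t=R.from_quat(read_state()["tool_rot"]).as_matrix(); print(t.round(4)); print(np.degrees(np.arctan2(t[1,2],t[0,2])))
W=get_image("wrist"); np.savez("w3.npz",**W); P,C,D=cloud(W)
cv2.imwrite("pics/w3.png",W["frame"])
th=np.radians(84.4); ax=np.array([np.cos(th),np.sin(th)]); ay=np.array([-ax[1],ax[0]])
m=cv2.inRange(cv2.cvtColor(W["frame"],cv2.COLOR_BGR2HSV),(15,90,110),(35,255,255)); m[:,:200]=0;m[:,320:]=0
v,u=np.where(m>0); q=np.array([onplane(C,D,a,b,.054)[:2] for a,b in zip(u,v)]); s=q@ax; w=q@ay
print(s.min(),s.max())
for a in np.arange(s.min(),s.max(),.01):
    k=(s>a)&(s<a+.006)
    if k.sum()>5: print(round(a,3),w[k].min().round(4),w[k].max().round(4),(w[k].min()+w[k].max()).round(4)/2)
p=read_state()["position"][:2]; print("tool",p@ax,p@ay)
E
```

```text
t: 8.18
position: [0.4865, 0.1277, 0.1431]
tool_rot: [0.47, -0.524, 0.525, -0.478]
wrist_force: [-0.1, -0.3, 0.1]
finger_gap: 0.648
{'t': 8.175, 'position': [0.4865, 0.1277, 0.1431], 'tool_rot': [0.4699, -0.5237, 0.5254, -0.4783], 'wrist_force': [-0.0766, -0.2934, 0.1453], 'finger_gap': 0.6476, 'joint_pos': [0.2549, -0.0518, -0.1506, 1.4605, 0.0033, 1.9267]}
[[-0.1008  0.0104  0.9949]
 [-0.9949  0.0061 -0.1008]
 [-0.0072 -0.9999  0.0097]]
-5.78739378282369
0.15375554057804283 0.3231294707862847
0.154 -0.4868 -0.4573 -0.47205
0.164 -0.4866 -0.4576 -0.4721
0.174 -0.4865 -0.4578 -0.4721
0.184 -0.4872 -0.458 -0.4726
0.194 -0.487 -0.4574 -0.4722
0.204 -0.4869 -0.4576 -0.47225
0.214 -0.4867 -0.4562 -0.47145
0.224 -0.4874 -0.4565 -0.4719
0.234 -0.4872 -0.456 -0.4716
0.244 -0.487 -0.4562 -0.4716
0.254 -0.4869 -0.4564 -0.47165
0.264 -0.4867 -0.456 -0.47135
0.274 -0.4873 -0.4562 -0.47175
0.284 -0.4872 -0.4565 -0.4718
0.294 -0.487 -0.4567 -0.47185
0.304 -0.4869 -0.4562 -0.47155
0.314 -0.4853 -0.4565 -0.47085
tool 0.17460485270345563 -0.47170655833497543
```

View pics/w3.png

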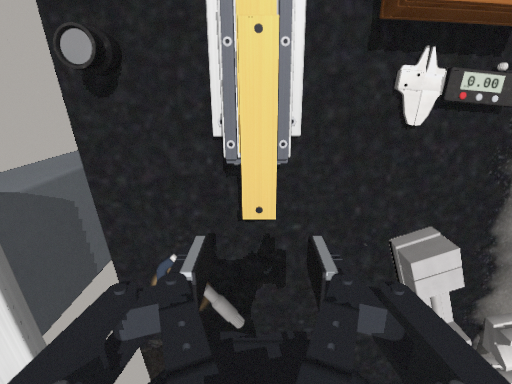

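The wrist view shows the coupon overhanging by about 50 mm, centred between the open jaws, with its end at (259,218) and the hole at (259,210). Next: descend, close, lift a little, and check.

```bash
python3 -m handwheel '[[0.65,0,-0.005,-0.1,-0.002,0.003,0.001],[0.65,0,-0.005,-0.2,-0.002,0.003,0.001],[0.65,0,-0.005,-0.249,-0.002,0.003,0.001],[0.65,0,-0.005,-0.249,-0.002,0.003,0.001],[0.65,0,-0.005,-0.249,-0.002,0.003,0.001]]'; python3 -m handwheel '[[0,0,0,0,0,0,0],[0,0,0,0,0,0,0],[0,0,0,0,0,0,0],[0,0,0,0,0,0,0],[0,0,0,0,0,0,0],[0,0,0,0,0,0,0]]'
```

```text
t: 8.85
position: [0.487, 0.1262, 0.0446]
tool_rot: [0.475, -0.523, 0.524, -0.476]
wrist_force: [0.0, 0.1, -0.6]
finger_gap: 0.649
t: 9.6
position: [0.4872, 0.1262, 0.0448]
tool_rot: [0.474, -0.523, 0.524, -0.476]
wrist_force: [0.7, 0.5, 3.8]
finger_gap: 0.326
```

```bash
python3 -m handwheel '[[0,0,0,0.02,0,0,0],[0,0,0,0.06,0,0,0],[0,0,0,0.15,0,0,0],[0,0,0,0.3,0,0,0],[0,0,0,0.3,0,0,0],[0,0,0,0.3,0,0,0]]'; python3 - <<'E'
from h import *
st()
W=get_image("wrist"); np.savez("w4.npz",**W); P,C,D=cloud(W)
S=get_image("side"); cv2.imwrite("pics/w4.png",np.hstack([W["frame"],cv2.resize(S["frame"][:,200:400],(200,384))]))
m=cv2.inRange(cv2.cvtColor(W["frame"],cv2.COLOR_BGR2HSV),(15,90,110),(35,255,255)); m[:,:200]=0;m[:,320:]=0
q=P[(m>0)]; q=q[q[:,2]>.1]; c=q.mean(0); sv=np.linalg.svd(q-c,full_matrices=False)[2]; print(len(q),c.round(4),sv.round(4),q.min(0),q.max(0))
r=cv2.minAreaRect(q[:,:2].astype(np.float32)); print(r)
k=(m>0)&(P[...,2]<.08); q=P[k]; print("remaining", len(q), np.percentile(q,[1,50,99],axis=0).round(4) if len(q) else 0)
E
```

```text
t: 10.35
position: [0.4872, 0.1262, 0.165]
tool_rot: [0.474, -0.523, 0.524, -0.476]
wrist_force: [-0.5, -0.1, -0.7]
finger_gap: 0.322
{'t': 10.35, 'position': [0.4872, 0.1262, 0.165], 'tool_rot': [0.4743, -0.5231, 0.5243, -0.476], 'wrist_force': [-0.4883, -0.1248, -0.6839], 'finger_gap': 0.3218, 'joint_pos': [0.2537, -0.0429, -0.0997, 1.5111, -0.0005, 1.9217]}
18100 [0.4926 0.1874 0.1724] [[ 9.570e-02  9.953e-01 -1.370e-02]
 [-9.954e-01  9.570e-02  7.000e-04]
 [ 2.000e-03  1.360e-02  9.999e-01]] [0.4700964  0.10572203 0.1693854 ] [0.5128797  0.24655446 0.17552817]
((0.4915074408054352, 0.17594844102859497), (0.13927119970321655, 0.030023634433746338), 84.56600189208984)
remaining 0 0
```

View pics/w4.png

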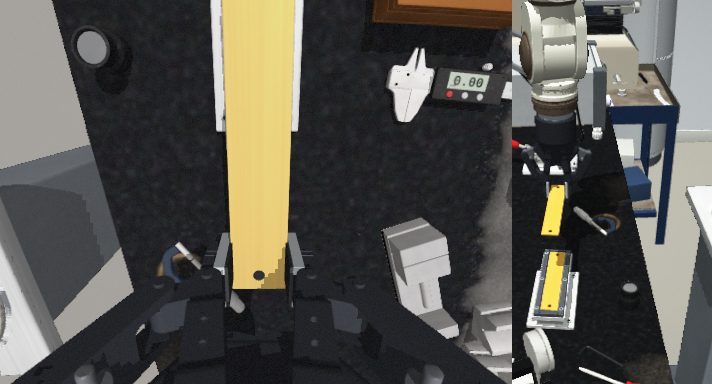

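The coupon is held level, tilted about 0.8°, and the other two stay in the magazine. I'll carry it to the robot side of the fixture and look at the pins from there.

```bash
python3 -m handwheel '[[0,-0.06,-0.1,0,0,0,0.004],[0,-0.1,-0.22,0,0,0,0.008],[0,-0.16,-0.36,0,0,0,0.008],[0,-0.16,-0.48,0,0,0,0.008],[0,-0.16,-0.58,0,0,0,0.008],[0,-0.16,-0.58,0,0,0,0.008]]'; python3 -m handwheel '[[0,-0.03,-0.1,0,0,0,0.004],[0,-0.06,-0.22,0,0,0,0.008],[0,-0.11,-0.36,0,0,0,0.008],[0,-0.16,-0.48,-0.05,0,0,0.008],[0,-0.16,-0.57,-0.1,0,0,0.008],[0,-0.16,-0.57,-0.1,0,0,0.008],[0,-0.16,-0.57,-0.1,0,0,0.008]]'; python3 - <<'E'
from h import *
st()
t=R.from_quat(read_state()["tool_rot"]).as_matrix(); print(t.round(4)); print(np.degrees(np.arctan2(t[1,2],t[0,2])))
W=get_image("wrist"); np.savez("w5.npz",**W); P,C,D=cloud(W); cv2.imwrite("pics/w5.png",cv2.resize(W["frame"],(800,600),interpolation=cv2.INTER_CUBIC))
m=cv2.inRange(cv2.cvtColor(W["frame"],cv2.COLOR_BGR2HSV),(15,90,110),(35,255,255)); m[:,:150]=0;m[:,370:]=0
q=P[(m>0)]; q=q[q[:,2]>.08]; c=q.mean(0); sv=np.linalg.svd(q-c,full_matrices=False)[2]; print(len(q),c.round(4),sv.round(4),q.min(0),q.max(0))
E
```

```text
t: 11.2
position: [0.4218, -0.1079, 0.1625]
tool_rot: [-0.481, 0.519, -0.518, 0.48]
wrist_force: [-0.6, 0.3, -1.2]
finger_gap: 0.319
t: 12.08
position: [0.3578, -0.3349, 0.1221]
tool_rot: [-0.488, 0.513, -0.512, 0.487]
wrist_force: [-0.3, 0.2, -0.7]
finger_gap: 0.324
{'t': 12.075, 'position': [0.3578, -0.3349, 0.1221], 'tool_rot': [-0.4876, 0.5133, -0.5115, 0.487], 'wrist_force': [-0.2697, 0.2024, -0.6599], 'finger_gap': 0.3241, 'joint_pos': [-0.7519, -0.066, -0.2044, 1.4349, -0.0006, 0.8691]}
[[-0.0502 -0.0022  0.9987]
 [-0.9987  0.0012 -0.0502]
 [-0.0011 -1.     -0.0023]]
-2.8776477931881947
18211 [ 0.3603 -0.2732  0.1296] [[ 0.0496  0.9987 -0.0126]
 [-0.9988  0.0496  0.0049]
 [ 0.0055  0.0124  0.9999]] [ 0.34162162 -0.35442437  0.12626851] [ 0.37782623 -0.21499016  0.13222629]
```

View pics/w5.png

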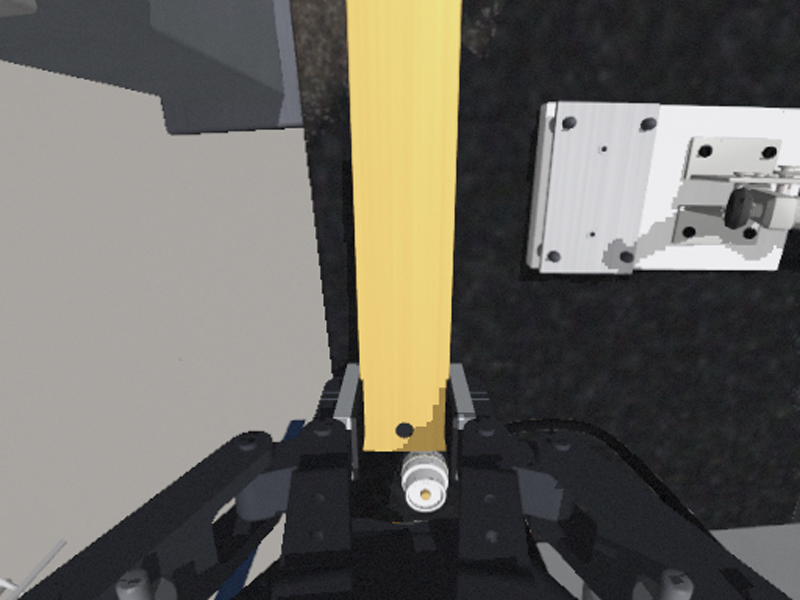

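The view, scaled 1.5625×, shows the held coupon and the four dark pins at (569,123), (649,124), (554,257) and (626,257). The clamp pad at (738,207) stays clear. Now a pin-based fit from this camera.

```bash
python3 - <<'E'
from h import *
W=dict(np.load("w5.npz")); P,C,D=cloud(W); g=cv2.cvtColor(W["frame"],cv2.COLOR_BGR2GRAY); K=W["K"]; Rm=cv2.Rodrigues(W["rvec"])[0]
pp=[]
for x,y in((569,123),(649,124),(554,257),(626,257)):
    u0,v0=x/1.5625,y/1.5625; a,b=int(u0)-7,int(v0)-7; s=g[b:b+15,a:a+15]; m=(s<90).astype(np.uint8)
    n,l,st_,ce=cv2.connectedComponentsWithStats(m); i=l[7,7] or 1+np.argmax(st_[1:,4]); u,v=ce[i]+(a,b)
    d=cv2.undistortPoints(np.array([[[u,v]]]),K,np.array([float(W["k1"]),0,0,0,0]))[0,0]; d=Rm.T@np.array([d[0],d[1],1])
    z=np.nanmedian(P[b:b+15,a:a+15][l==i][:,2]); p=C+d*(.032-C[2])/d[2]; pp.append(p[:2]); print((u,v),st_[i,4],z.round(4),p.round(4))
q=np.array(pp); e=(q[0]-q[2])+(q[1]-q[3]); f=(q[1]-q[0])+(q[3]-q[2]); print("nest",q.mean(0),"yaw",np.degrees(np.arctan2(-e[0],e[1])),np.degrees(np.arctan2(f[1],f[0])),np.linalg.norm(e)/2,np.linalg.norm(f)/2)
k=(np.abs(P[...,2]-.0265)<.003)&(P[...,0]>.42)&(P[...,0]<.5)&(P[...,1]<-.2)&(P[...,1]>-.35); print("rest",cv2.minAreaRect(P[k][:,:2].astype(np.float32)),np.median(P[k][:,2]))
# coupon edges along axis on its plane
m=cv2.inRange(cv2.cvtColor(W["frame"],cv2.COLOR_BGR2HSV),(15,90,110),(35,255,255)); m[:,:150]=0;m[:,370:]=0
c=P[m>0]; ax=np.array([.0496,.9987]);ay=np.array([-.9987,.0496])
s=c[:,:2]@ax;w=c[:,:2]@ay; t=read_state()["position"][:2]
mid=[(w[(s>x)&(s<x+.01)].min()+w[(s>x)&(s<x+.01)].max())/2 for x in np.arange(s.min()+.05,s.max()-.01,.01)]
print("coupon mid w - tool w",np.array(mid)-t@ay,"end s - tool",np.percentile(s,.2)-t@ax)
E
```

```text
(np.float64(363.025), np.float64(78.725)) 40 0.0322 [ 0.4421 -0.2433  0.032 ]
(np.float64(413.7142857142857), np.float64(79.28571428571429)) 49 0.0322 [ 0.4816 -0.2453  0.032 ]
(np.float64(353.35483870967744), np.float64(163.6451612903226)) 31 0.0322 [ 0.4382 -0.3099  0.032 ]
(np.float64(400.5), np.float64(164.0)) 46 0.0321 [ 0.4783 -0.3121  0.032 ]
nest [ 0.46006346 -0.27763063] yaw -3.060136393702827 -3.0105439899980864 0.06678304576661857 0.03986414770788475
rest ((0.4616275429725647, -0.277736097574234), (0.0877450630068779, 0.053543198853731155), 87.01412963867188) 0.027049421670082896Traceback (most recent call last):
  File "<stdin>", line 15, in <module>
ValueError: arange: cannot compute length
```

```bash
python3 -m handwheel '[[0,0,0,-0.1,0,0,0],[0,0.03,-0.008,-0.18,0,0,-0.001],[0,0.12,-0.008,-0.18,0,0,-0.001],[0,0.2,-0.008,-0.18,0,0,-0.001],[0,0.25,-0.008,-0.18,0,0,-0.001],[0,0.25,-0.008,-0.18,0,0,-0.001],[0,0.25,-0.008,-0.18,0,0,-0.001]]'; python3 - <<'E'
from h import *
st()
t=R.from_quat(read_state()["tool_rot"]).as_matrix(); print(np.degrees(np.arctan2(t[1,2],t[0,2])),t[:,1])
W=get_image("wrist"); np.savez("w6.npz",**W); P,C,D=cloud(W); cv2.imwrite("pics/w6.png",cv2.resize(W["frame"],(800,600),interpolation=cv2.INTER_CUBIC))
m=cv2.inRange(cv2.cvtColor(W["frame"],cv2.COLOR_BGR2HSV),(15,90,110),(35,255,255)); m[:,:150]=0;m[:,370:]=0
q=P[(m>0)]; q=q[q[:,2]>.03]; c=q.mean(0); sv=np.linalg.svd(q-c,full_matrices=False)[2]; print(len(q),c.round(4),sv.round(4))
E
```

```text
t: 13.0
position: [0.4579, -0.3373, 0.0509]
tool_rot: [-0.487, 0.513, -0.512, 0.487]
wrist_force: [-0.5, 0.4, -1.7]
finger_gap: 0.324
{'t': 13.0, 'position': [0.4579, -0.3373, 0.0509], 'tool_rot': [-0.4872, 0.5133, -0.5122, 0.4866], 'wrist_force': [-0.4963, 0.3748, -1.7106], 'finger_gap': 0.324, 'joint_pos': [-0.6346, 0.1427, -0.1273, 1.3024, -0.0006, 0.9879]}
-2.9602565240003376 [-1.63547562e-03  4.20355218e-04 -9.99998574e-01]
18126 [ 0.4605 -0.2756  0.0584] [[ 0.052   0.9986 -0.0133]
 [-0.9986  0.0521  0.0065]
 [-0.0072 -0.013  -0.9999]]
```

View pics/w6.png

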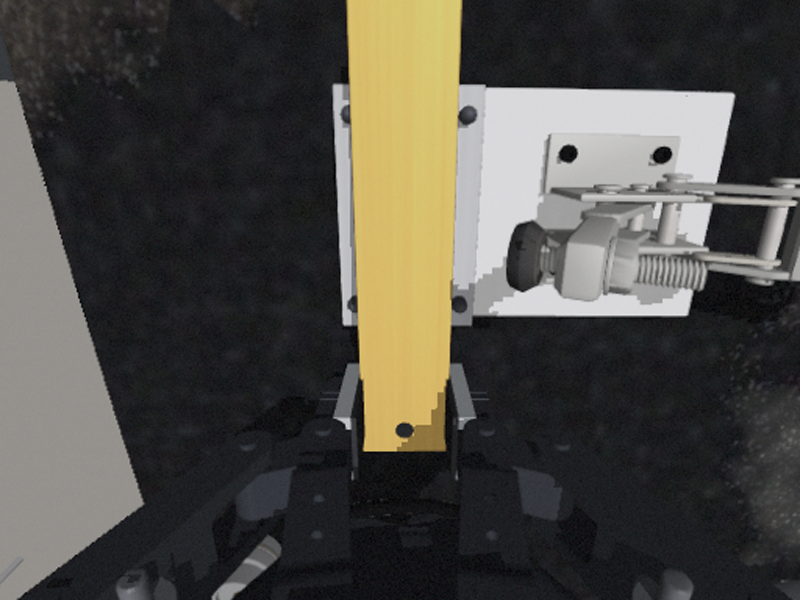

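The view (1.5625×) shows the right pins at (467,115) and (459,303), fully visible, and the left pins at (347,115) and (352,303), partly hidden under the coupon. The pad at (525,255) is clear of it. Next, the crosswise offset in the camera's own frame.

```bash
python3 - <<'E'
from h import *
W=dict(np.load("w6.npz")); P,C,D=cloud(W); g=cv2.cvtColor(W["frame"],cv2.COLOR_BGR2GRAY); K=W["K"]; Rm=cv2.Rodrigues(W["rvec"])[0]
ax=np.array([.052,.9986]); n=np.array([.9986,-.052])
m=cv2.inRange(cv2.cvtColor(W["frame"],cv2.COLOR_BGR2HSV),(15,90,110),(35,255,255)); m[:,:150]=0;m[:,370:]=0
q=P[(m>0)&(P[...,2]>.03)]; s=q[:,:2]@ax; w=q[:,:2]@n
for a in np.linspace(np.nanmin(s)+.04,np.nanmax(s)-.012,4):
    k=(s>a)&(s<a+.01); print("coupon s",round(a,3),"w",w[k].min().round(4),w[k].max().round(4),((w[k].min()+w[k].max())/2).round(4))
print("coupon end s",np.percentile(s,.2))
for x,y in((467,115),(459,303)):
    u0,v0=x/1.5625,y/1.5625; a,b=int(u0)-7,int(v0)-7; l=cv2.connectedComponentsWithStats((g[b:b+15,a:a+15]<100).astype(np.uint8)); i=l[1][7,7]; u,v=l[3][i]+(a,b)
    d=cv2.undistortPoints(np.array([[[u,v]]]),K,np.array([float(W["k1"]),0,0,0,0]))[0,0]; d=Rm.T@np.array([d[0],d[1],1]); p=C+d*(.032-C[2])/d[2]
    print("pin",(u,v),l[2][i,4],p.round(4),"s",p[:2]@ax,"w-20mm",p[:2]@n-.02)
k=(np.abs(P[...,2]-.027)<.002)&(np.abs(P[...,0]-.465)<.06)&(np.abs(P[...,1]+.277)<.06); q=P[k][:,:2]; print("rest", [(np.percentile(q@z,[.3,99.7]).round(4),np.percentile(q@z,[.3,99.7]).mean().round(4)) for z in(n,ax)])
p=read_state()["position"][:2]; print("tool s,w",p@ax,p@n)
E
```

```text
coupon s -0.293 w 0.4593 0.4892 0.4743
coupon s -0.264 w 0.4593 0.4891 0.4742
coupon s -0.235 w 0.4593 0.4891 0.4742
coupon s -0.205 w 0.4591 0.4892 0.4741
coupon end s -0.3314929042771878
pin (np.float64(298.52777777777777), np.float64(73.50925925925927)) 108 [ 0.4831 -0.2452  0.032 ] s -0.21972595697997044 w-20mm 0.47513611077280316
pin (np.float64(293.43), np.float64(194.29)) 100 [ 0.4795 -0.3117  0.032 ] s -0.2863487049044223 w-20mm 0.4750596116500839
rest [(array([0.4496, 0.5335]), np.float64(0.4916)), (array([-0.2965, -0.2096]), np.float64(-0.253))]
tool s,w -0.3132645613830442 0.47459556094844807
```

```bash
python3 -m handwheel '[[0,0.003,0.002,-0.02,0,0,0],[0,0.003,0.002,-0.04,0,0,0],[0,0.003,0.002,-0.05,0,0,0],[0,0.003,0.002,-0.055,0,0,0],[0,0.003,0.002,-0.055,0,0,0]]'; python3 -m handwheel '[[0,0,0,-0.006,0,0,0],[0,0,0,-0.01,0,0,0],[0,0,0,-0.01,0,0,0]]'
```

```text
t: 13.68
position: [0.4588, -0.3367, 0.0288]
tool_rot: [-0.487, 0.513, -0.512, 0.486]
wrist_force: [0.2, 0.3, -0.2]
finger_gap: 0.326
t: 14.05
position: [0.4588, -0.3367, 0.0247]
tool_rot: [-0.487, 0.514, -0.512, 0.486]
wrist_force: [0.0, 0.3, -1.5]
finger_gap: 0.327
```

```bash
python3 -m handwheel '[[0,0,0,-0.005,0,0,0],[0,0,0,-0.005,0,0,0]]'; python3 -m handwheel '[[0,0,0,-0.0025,0,0,0],[0,0,0,-0.0025,0,0,0]]'
```

```text
t: 14.3
position: [0.4587, -0.3367, 0.0226]
tool_rot: [-0.487, 0.514, -0.512, 0.486]
wrist_force: [0.5, -0.6, -0.8]
finger_gap: 0.325
t: 14.55
position: [0.4588, -0.3367, 0.0218]
tool_rot: [-0.487, 0.513, -0.512, 0.486]
wrist_force: [-0.4, 0.4, 0.9]
finger_gap: 0.324
```

Force is starting to rise, so the coupon is touching or within about a millimetre. One more small step, then open partway.

```bash
python3 -m handwheel '[[0,0,0,-0.0025,0,0,0],[0,0,0,-0.0025,0,0,0]]'; python3 -m handwheel '[[0.4,0,0,0,0,0,0],[0.5,0,0,0,0,0,0],[0.5,0,0,0,0,0,0],[0.5,0,0,0,0,0,0],[0.5,0,0,0,0,0,0]]';  python3 - <<'E'
from h import *
W=get_image("wrist"); np.savez("w7.npz",**W); P,C,D=cloud(W); cv2.imwrite("pics/w7.png",cv2.resize(W["frame"],(800,600),interpolation=cv2.INTER_CUBIC))
m=cv2.inRange(cv2.cvtColor(W["frame"],cv2.COLOR_BGR2HSV),(15,90,110),(35,255,255)); m[:,:150]=0;m[:,370:]=0
q=P[(m>0)]; q=q[(q[:,2]>.01)&(q[:,2]<.06)]; c=q.mean(0); sv=np.linalg.svd(q-c,full_matrices=False)[2]; print(len(q),c.round(4),sv.round(4))
E
```

```text
t: 14.8
position: [0.4589, -0.3367, 0.0214]
tool_rot: [-0.487, 0.513, -0.512, 0.487]
wrist_force: [-2.7, 1.0, 6.5]
finger_gap: 0.322
t: 15.42
position: [0.4588, -0.3367, 0.0214]
tool_rot: [-0.487, 0.513, -0.512, 0.486]
wrist_force: [-0.2, 0.1, 0.7]
finger_gap: 0.501
18430 [ 0.4614 -0.2755  0.03  ] [[ 5.030e-02  9.987e-01  3.000e-04]
 [-9.987e-01  5.030e-02 -1.300e-03]
 [-1.400e-03 -2.000e-04  1.000e+00]]
```

View pics/w7.png

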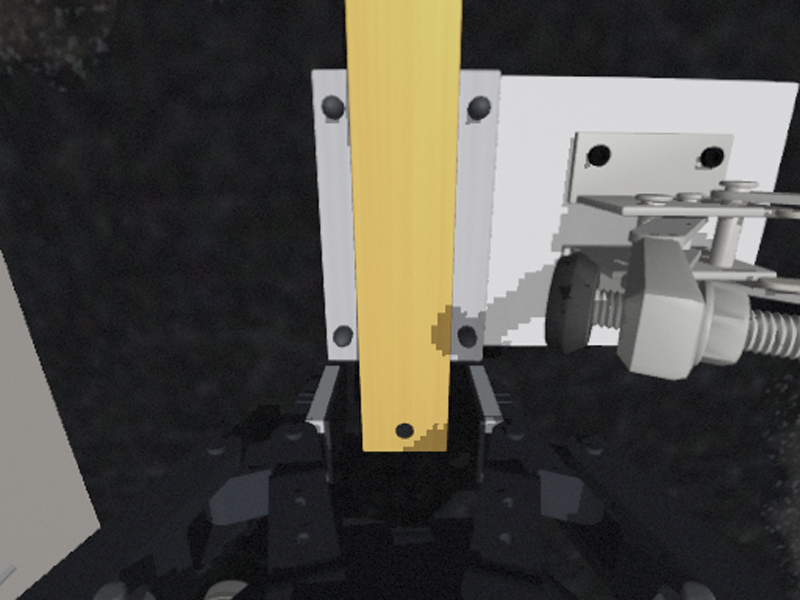

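The coupon lies flat between all four pins, (333,106), (479,107), (343,336) and (467,336), with even gaps and both pads clear. I'll rise straight up, then go over the lever with a quarter turn.

```bash
python3 -m handwheel '[[0.5,0,0,0.03,0,0,0],[0.5,0,0,0.1,0,0,0],[0.5,0,0,0.25,0,0,0],[0.5,0,0,0.4,0,0,0],[0.5,0,0,0.45,0,0,0],[0.5,0,0,0.45,0,0,0]]'; python3 -m handwheel '[[0.6,0,0,0,0,0,0.06],[0.6,0.1,0.05,0,0,0,0.12],[0.6,0.2,0.1,0,0,0,0.18],[0.6,0.3,0.12,0,0,0,0.24],[0.6,0.428,0.135,0,0,0,0.3],[0.6,0.428,0.135,0,0,0,0.36],[0.6,0.428,0.135,0,0,0,0.42],[0.6,0.428,0.135,0,0,0,0.5],[0.6,0.428,0.135,0,0,0,0.5],[0.6,0.428,0.135,0,0,0,0.5],[0.6,0.428,0.135,0,0,0,0.5]]'; python3 - <<'E'
from h import *
st()
t=R.from_quat(read_state()["tool_rot"]).as_matrix(); print(np.degrees(np.arctan2(t[1,2],t[0,2])),t[:,1])
W=get_image("wrist"); np.savez("w8.npz",**W); P,C,D=cloud(W); print(C); cv2.imwrite("pics/w8.png",W["frame"])
T=get_image("top"); S=get_image("side")
for n,im in(("W",W),("T",T),("S",S)):
    P,C,D=cloud(im); hsv=cv2.cvtColor(im["frame"],cv2.COLOR_BGR2HSV); m=cv2.inRange(hsv,(0,150,40),(8,255,255))|cv2.inRange(hsv,(172,150,40),(180,255,255))
    q=P[m>0]; q=q[(q[:,2]>.03)&(q[:,2]<.12)&(np.abs(q[:,1]+.283)<.03)&(q[:,0]>.55)&(q[:,0]<.7)]
    print(n,len(q))
    for a in np.arange(.59,.68,.01):
        k=q[(q[:,0]>a)&(q[:,0]<a+.01)]
        if len(k)>8: print("  x",round(a+.005,3),"ztop",np.percentile(k[:,2],95).round(4),"y",k[:,1].min().round(4),k[:,1].max().round(4))
E
```

```text
t: 16.23
position: [0.4595, -0.3372, 0.2038]
tool_rot: [0.487, -0.512, 0.514, -0.487]
wrist_force: [-0.6, -1.2, -0.8]
finger_gap: 0.502
t: 17.6
position: [0.6305, -0.2831, 0.203]
tool_rot: [-0.706, 0.019, -0.019, 0.708]
wrist_force: [-0.5, 0.5, -1.4]
finger_gap: 0.6
{'t': 17.6, 'position': [0.6305, -0.2831, 0.203], 'tool_rot': [-0.706, 0.0188, -0.0194, 0.7077], 'wrist_force': [-0.5163, 0.4795, -1.4004], 'finger_gap': 0.5998, 'joint_pos': [-0.4231, 0.4374, 0.5296, 1.6632, 0.0025, -0.3691]}
86.90441227507708 [ 8.85011162e-04  2.37535763e-03 -9.99996787e-01]
[ 0.54778066 -0.28033635  0.33805413]
W 1254
  x 0.595 ztop 0.0783 y -0.2938 -0.2771
  x 0.605 ztop 0.0823 y -0.2963 -0.2754
  x 0.615 ztop 0.0862 y -0.2968 -0.2757
  x 0.625 ztop 0.0901 y -0.2974 -0.2763
  x 0.635 ztop 0.093 y -0.2978 -0.2769
  x 0.645 ztop 0.0947 y -0.2981 -0.2774
  x 0.655 ztop 0.0931 y -0.2946 -0.2799
T 167
  x 0.605 ztop 0.0833 y -0.2911 -0.2754
  x 0.615 ztop 0.0867 y -0.2931 -0.2741
  x 0.625 ztop 0.0903 y -0.2924 -0.275
  x 0.635 ztop 0.0943 y -0.293 -0.2759
  x 0.645 ztop 0.0983 y -0.2938 -0.2764
S 157
  x 0.595 ztop 0.0778 y -0.2841 -0.2759
  x 0.605 ztop 0.0811 y -0.2873 -0.2716
  x 0.615 ztop 0.0852 y -0.2914 -0.2725
  x 0.625 ztop 0.088 y -0.2911 -0.2714
  x 0.635 ztop 0.094 y -0.2879 -0.271
  x 0.645 ztop 0.0942 y -0.2914 -0.2748
```

View pics/w8.png

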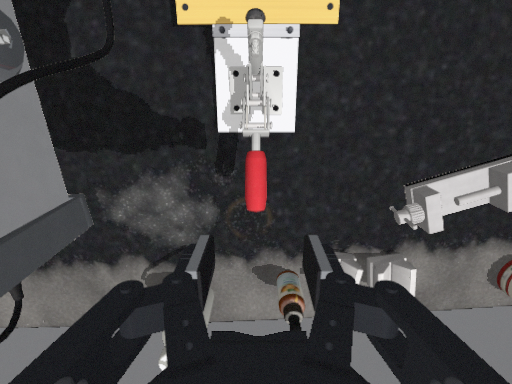

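The view shows the red grip at about (257,150) to (257,210), in line with the jaw centre (259), and the coupon across the nest at the top. The grip's axis centre measures about (0.629, -0.285, 0.079). Descend and grip.

```bash
python3 -m handwheel '[[0.6,-0.004,-0.005,-0.12,0,0,0],[0.6,-0.004,-0.005,-0.24,0,0,0],[0.6,-0.004,-0.005,-0.31,0,0,0],[0.6,-0.004,-0.005,-0.336,0,0,0],[0.6,-0.004,-0.005,-0.336,0,0,0],[0.6,-0.004,-0.005,-0.336,0,0,0]]'; python3 -m handwheel '[[0,0,0,0,0,0,0],[0,0,0,0,0,0,0],[0,0,0,0,0,0,0],[0,0,0,0,0,0,0],[0,0,0,0,0,0,0],[0,0,0,0,0,0,0]]'
```

```text
t: 18.5
position: [0.6298, -0.2856, 0.0711]
tool_rot: [-0.706, 0.017, -0.02, 0.707]
wrist_force: [0.1, 0.1, 0.2]
finger_gap: 0.601
t: 19.25
position: [0.6305, -0.2858, 0.0723]
tool_rot: [-0.707, 0.017, -0.021, 0.707]
wrist_force: [1.5, 0.2, 5.7]
finger_gap: 0.235
```

```bash
python3 -m handwheel '[[0,-0.007,0,0.012,0,0,0],[0,-0.0155,0.001,0.024,0,0,0],[0,-0.024,0.001,0.035,0,0,0],[0,-0.034,0.002,0.045,0,0,0],[0,-0.034,0.002,0.045,0,0,0]]'; python3 - <<'E'
from h import *
s=read_state(); print(np.array(s["wrist_force"]).round(1),np.array(s["wrist_torque"]).round(2))
T=get_image("side"); P,C,D=cloud(T); hsv=cv2.cvtColor(T["frame"],cv2.COLOR_BGR2HSV); m=cv2.inRange(hsv,(0,150,40),(8,255,255))|cv2.inRange(hsv,(172,150,40),(180,255,255))
q=P[m>0]; q=q[(q[:,2]>.03)&(q[:,2]<.16)&(np.abs(q[:,1]+.283)<.03)&(q[:,0]>.52)&(q[:,0]<.7)]; print(len(q),q.min(0),q.max(0),np.linalg.svd(q-q.mean(0),full_matrices=False)[2][0])
E
```

```text
t: 19.88
position: [0.6154, -0.2849, 0.0896]
tool_rot: [-0.707, 0.018, -0.02, 0.707]
wrist_force: [-5.1, -2.0, -7.7]
finger_gap: 0.231
[-5.1 -2.  -7.7] [-0.16  0.99  0.52]
73 [ 0.58735843 -0.28670901  0.07248632] [ 0.64134372 -0.26791594  0.11472178] [-0.8790024  -0.00622883 -0.47677667]
```

```bash
python3 -m handwheel '[[0,-0.016,0.001,0.014,0,0,0],[0,-0.032,0.002,0.027,0,0,0],[0,-0.05,0.003,0.038,0,0,0],[0,-0.068,0.004,0.047,0,0,0],[0,-0.068,0.004,0.047,0,0,0]]'; python3 - <<'E'
from h import *
s=read_state(); print(np.array(s["wrist_force"]).round(1),np.array(s["wrist_torque"]).round(2))
T=get_image("side"); P,C,D=cloud(T); hsv=cv2.cvtColor(T["frame"],cv2.COLOR_BGR2HSV); m=cv2.inRange(hsv,(0,150,40),(8,255,255))|cv2.inRange(hsv,(172,150,40),(180,255,255))
q=P[m>0]; q=q[(q[:,2]>.03)&(q[:,2]<.17)&(np.abs(q[:,1]+.283)<.03)&(q[:,0]>.52)&(q[:,0]<.7)]; print(len(q),q.min(0),q.max(0),np.linalg.svd(q-q.mean(0),full_matrices=False)[2][0])
E
```

```text
t: 20.55
position: [0.583, -0.2832, 0.1054]
tool_rot: [-0.706, 0.022, -0.016, 0.708]
wrist_force: [-18.4, -3.8, -17.3]
finger_gap: 0.215
[-18.4  -3.8 -17.3] [-0.78  3.89  0.81]
89 [ 0.57585313 -0.29067207  0.0865506 ] [ 0.6204014  -0.26843866  0.13270622] [-0.5884211   0.08284485 -0.80429928]
```

Forces point radially inward, so my arc is slightly too wide. I'll rebase and take smaller tangential steps.

```bash
cat > lev.py <<'E'
from h import *
s=read_state(); print(np.array(s["wrist_force"]).round(1),np.array(s["wrist_torque"]).round(2))
T=get_image("side"); P,C,D=cloud(T); hsv=cv2.cvtColor(T["frame"],cv2.COLOR_BGR2HSV); m=cv2.inRange(hsv,(0,150,40),(8,255,255))|cv2.inRange(hsv,(172,150,40),(180,255,255))
q=P[m>0]; q=q[(q[:,2]>.03)&(q[:,2]<.18)&(np.abs(q[:,1]+.283)<.03)&(q[:,0]>.5)&(q[:,0]<.7)]; d=np.linalg.svd(q-q.mean(0),full_matrices=False)[2][0]; print(len(q),q.mean(0).round(4),q.min(0).round(4),q.max(0).round(4),"lean",np.arctan(d[0]/d[2]).round(3))
E
python3 -m handwheel '[[0,0,0,0,0,0,0],[0,-0.02,0.001,0.01,0,0,0],[0,-0.03,0.002,0.014,0,0,0],[0,-0.03,0.002,0.014,0,0,0]]'; python3 lev.py
```

```text
t: 21.1
position: [0.5715, -0.2825, 0.1125]
tool_rot: [-0.706, 0.021, -0.017, 0.707]
wrist_force: [0.7, 0.1, 0.3]
finger_gap: -0.003
[0.7 0.1 0.3] [-0.01  0.   -0.02]
155 [ 0.6017 -0.277   0.1073] [ 0.5786 -0.2913  0.0815] [ 0.6261 -0.2695  0.1296] lean 0.814
```

The fingers slid off the grip, but the lever has moved up to roughly 45° and stays there. I'll finish by pushing its end toward -x with shut fingers from the +x side: rise, go over it, come down behind it.

```bash
python3 -m handwheel '[[0,0,0,0.08,0,0,0],[0,0,0,0.17,0,0,0],[0,0.1,-0.005,0.17,0,0,0],[0,0.221,-0.01,0.17,0,0,0],[0,0.221,-0.01,0.17,0,0,0],[0,0.221,-0.01,0.17,0,0,0]]'; python3 lev.py; python3 - <<'E'
from h import *
W=get_image("wrist"); P,C,D=cloud(W); hsv=cv2.cvtColor(W["frame"],cv2.COLOR_BGR2HSV); m=cv2.inRange(hsv,(0,150,40),(8,255,255))|cv2.inRange(hsv,(172,150,40),(180,255,255))
q=P[m>0]; q=q[(q[:,2]>.03)&(q[:,2]<.18)&(np.abs(q[:,1]+.283)<.04)&(q[:,0]>.5)&(q[:,0]<.72)]; print(len(q),np.percentile(q,[1,50,99],axis=0).round(4)); 
for a in np.arange(.56,.68,.01):
    k=q[(q[:,0]>a)&(q[:,0]<a+.01)]
    if len(k)>8: print("  x",round(a+.005,3),"ztop",np.percentile(k[:,2],95).round(4),"y",k[:,1].mean().round(4))
st()
E
```

```text
t: 21.9
position: [0.6599, -0.2863, 0.1796]
tool_rot: [-0.706, 0.021, -0.016, 0.707]
wrist_force: [-0.2, 0.4, 0.1]
finger_gap: -0.002
[-0.2  0.4  0.1] [-0.02  0.05  0.03]
155 [ 0.6017 -0.2772  0.1072] [ 0.5784 -0.2905  0.0836] [ 0.6262 -0.2681  0.1286] lean 0.832
1855 [[ 0.5784 -0.2959  0.092 ]
 [ 0.6031 -0.2856  0.1169]
 [ 0.6267 -0.2755  0.13  ]]
  x 0.575 ztop 0.0962 y -0.2845
  x 0.585 ztop 0.1055 y -0.2848
  x 0.595 ztop 0.1151 y -0.2853
  x 0.605 ztop 0.1243 y -0.2858
  x 0.615 ztop 0.1299 y -0.2862
  x 0.625 ztop 0.128 y -0.2864
{'t': 22.0, 'position': [0.6593, -0.2865, 0.181], 'tool_rot': [-0.7065, 0.0211, -0.0169, 0.7072], 'wrist_force': [1.2256, 0.4736, 0.4744], 'finger_gap': -0.0024, 'joint_pos': [-0.4094, 0.5154, 0.5941, 1.6555, -0.0014, -0.3556]}
```

```bash
python3 -m handwheel '[[0,0,0,-0.1,0,0,0],[0,0,0,-0.19,0,0,0],[0,0,0,-0.19,0,0,0],[0,-0.02,0,-0.19,0,0,0],[0,-0.04,0,-0.185,0,0,0],[0,-0.06,0.001,-0.18,0,0,0],[0,-0.08,0.002,-0.175,0,0,0],[0,-0.08,0.002,-0.175,0,0,0]]'; python3 lev.py
```

```text
t: 23.0
position: [0.6302, -0.2864, 0.1163]
tool_rot: [0.708, -0.017, 0.021, -0.706]
wrist_force: [9.8, -0.1, 7.8]
finger_gap: -0.0
[ 9.8 -0.1  7.8] [-0.07 -1.86  0.  ]
153 [ 0.5915 -0.2765  0.1131] [ 0.5697 -0.2872  0.0856] [ 0.614  -0.2688  0.1368] lean 0.658
```

```bash
python3 -m handwheel '[[0,-0.015,0.001,0.006,0,0,0],[0,-0.03,0.001,0.012,0,0,0],[0,-0.045,0.002,0.018,0,0,0],[0,-0.055,0.002,0.02,0,0,0],[0,-0.055,0.002,0.02,0,0,0]]'; python3 lev.py
```

```text
t: 23.68
position: [0.6089, -0.2859, 0.1266]
tool_rot: [0.708, -0.016, 0.022, -0.706]
wrist_force: [4.9, -0.5, 4.1]
finger_gap: -0.001
[ 4.9 -0.5  4.1] [ 0.04 -0.84 -0.02]
143 [ 0.5742 -0.2748  0.1206] [ 0.5583 -0.2866  0.0922] [ 0.5917 -0.2675  0.1471] lean 0.419
```

```bash
python3 -m handwheel '[[0,-0.012,0.001,0.002,0,0,0],[0,-0.024,0.001,0.004,0,0,0],[0,-0.034,0.001,0.004,0,0,0],[0,-0.034,0.001,0.004,0,0,0]]'; python3 lev.py;  python3 -m handwheel '[[0,-0.01,0,0,0,0,0],[0,-0.015,0,0,0,0,0],[0,-0.015,0,0,0,0,0]]'; python3 lev.py
```

```text
t: 24.22
position: [0.5952, -0.2856, 0.1288]
tool_rot: [0.708, -0.016, 0.022, -0.706]
wrist_force: [3.6, -0.4, 1.9]
finger_gap: 0.001
[ 3.6 -0.4  1.9] [ 0.02 -0.53 -0.01]
146 [ 0.5637 -0.2749  0.1226] [ 0.5501 -0.2844  0.0906] [ 0.5783 -0.2669  0.1498] lean 0.282
t: 24.65
position: [0.5889, -0.2856, 0.1284]
tool_rot: [0.708, -0.016, 0.022, -0.706]
wrist_force: [3.0, -0.0, 3.0]
finger_gap: -0.001
[ 3. -0.  3.] [ 0.1  -0.5   0.01]
144 [ 0.5588 -0.2742  0.1231] [ 0.5451 -0.2914  0.0908] [ 0.571  -0.2659  0.1508] lean 0.225
```

```bash
python3 -m handwheel '[[0,-0.008,0,0,0,0,0],[0,-0.008,0,0,0,0,0]]'; python3 -m handwheel '[[0,-0.008,0,0,0,0,0],[0,-0.008,0,0,0,0,0]]'; python3 lev.py
```

```text
t: 24.95
position: [0.5863, -0.2855, 0.1285]
tool_rot: [0.708, -0.015, 0.022, -0.706]
wrist_force: [8.4, 0.7, 1.8]
finger_gap: 0.001
t: 25.2
position: [0.5855, -0.2854, 0.1288]
tool_rot: [0.708, -0.013, 0.024, -0.706]
wrist_force: [17.1, 0.5, -0.5]
finger_gap: 0.002
[17.1  0.5 -0.5] [ 0.09 -3.18 -0.08]
140 [ 0.5567 -0.2743  0.1232] [ 0.5447 -0.2848  0.0917] [ 0.57   -0.2674  0.1512] lean 0.196
```

```bash
python3 -m handwheel '[[0,-0.012,0,0,0,0,0],[0,-0.014,0,0,0,0,0],[0,-0.014,0,0,0,0,0]]'; python3 lev.py; python3 -m handwheel '[[0,0.03,0,0,0,0,0],[0,0.1,0,0.02,0,0,0],[0,0.1,0,0.15,0,0,0],[0,0.1,0,0.3,0,0,0],[0,0.1,0,0.3,0,0,0]]'; python3 lev.py; python3 - <<'E'
from h import *
W=get_image("wrist"); T=get_image("top"); S=get_image("side")
cv2.imwrite("pics/end.png",np.vstack([np.hstack([cv2.resize(T["frame"][130:235,330:430],(390,400),interpolation=cv2.INTER_CUBIC),cv2.resize(S["frame"][110:185,180:280],(400,400),interpolation=cv2.INTER_CUBIC)]),cv2.resize(np.hstack([S["frame"][230:340,190:300],T["frame"][160:230,110:230].repeat(1,0) if 0 else cv2.resize(T["frame"][160:230,110:230],(188,110))]),(790,200))]))
for n,im in(("top",T),("wrist",W)):
    P,C,D=cloud(im); m=cv2.inRange(cv2.cvtColor(im["frame"],cv2.COLOR_BGR2HSV),(12,60,90),(40,255,255)); k=(m>0)&(P[...,2]>.02)&(P[...,2]<.045)&(np.abs(P[...,0]-.462)<.04)&(np.abs(P[...,1]+.28)<.12); q=P[k]
    if len(q)>50: r=cv2.minAreaRect(q[:,:2].astype(np.float32)); print(n,"coupon",len(q),r,np.median(q[:,2]))
P,C,D=cloud(T); m=cv2.inRange(cv2.cvtColor(T["frame"],cv2.COLOR_BGR2HSV),(12,60,90),(40,255,255)); m[:,:120]=0;m[:,240:]=0;m[:165]=0;m[225:]=0; v,u=np.where(m>0); q=np.array([onplane(C,D,a,b,.051)[:2] for a,b in zip(u,v)],np.float32); print("stack",cv2.minAreaRect(q))
k=(P[...,2]>.02)&(P[...,2]<.06)
print("loupe",P[235:262,145:182][k[235:262,145:182]].mean(0))
st()
E
```

```text
t: 25.62
position: [0.5847, -0.2854, 0.1292]
tool_rot: [0.708, -0.009, 0.027, -0.705]
wrist_force: [31.0, -0.6, -5.8]
finger_gap: 0.001
[31.  -0.6 -5.8] [-0.13 -5.71 -0.03]
145 [ 0.5565 -0.2739  0.124 ] [ 0.5448 -0.2851  0.0895] [ 0.5698 -0.2661  0.1511] lean 0.192
t: 26.3
position: [0.6253, -0.286, 0.2545]
tool_rot: [0.709, -0.007, 0.029, -0.704]
wrist_force: [0.2, -0.0, 0.3]
finger_gap: 0.004
[ 0.2 -0.   0.3] [ 0.01 -0.01  0.  ]
144 [ 0.5575 -0.2742  0.1239] [ 0.5446 -0.2861  0.0912] [ 0.57   -0.2658  0.1509] lean 0.212
top coupon 349 ((0.46498000621795654, -0.23414909839630127), (0.07532253861427307, 0.030550517141819), 87.958984375) 0.03003126422581226
wrist coupon 3923 ((0.461454838514328, -0.2760283052921295), (0.16028240323066711, 0.030936861410737038), 87.0707015991211) 0.029974165496882255
stack ((0.49940189719200134, 0.2476138025522232), (0.16310690343379974, 0.032934144139289856), 84.39684295654297)
loupe [0.35672706 0.26223309 0.03829231]
{'t': 26.5, 'position': [0.624, -0.2853, 0.2471], 'tool_rot': [0.7078, -0.0103, 0.0256, -0.7059], 'wrist_force': [0.218, -0.4322, -0.2612], 'finger_gap': 0.0014, 'joint_pos': [-0.4312, 0.4235, 0.5974, 1.7238, 0.006, -0.3804]}
```

View pics/end.png

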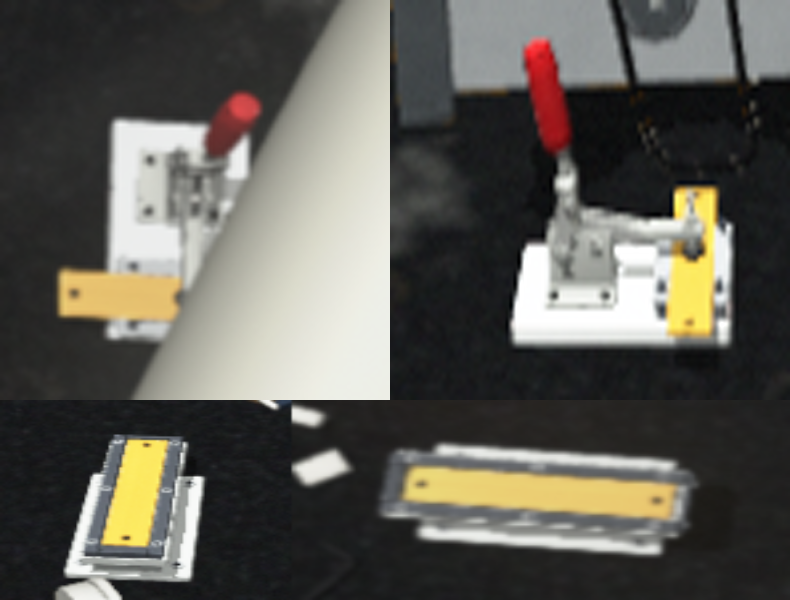

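The final view shows the lever near upright, the arm level with its pad on the coupon, the coupon between the pins, and the remaining stack centred in the magazine. The robot is clear of everything, so I'm handing the job in.

```bash
python3 -c "from cell import close_job; print(close_job())"
```

```text
the job is handed in; nothing more can be done
None
```

The coupon is lying flat between the four pins with the clamp closed on it, and I handed the job in at about 26.5 s of the 64 s. No verdict came back.

**What I did:** I pressed on the top coupon with about 8 N and dragged it out until it overhung by about 48–50 mm. I then gripped it by its sides, carried it across and laid it between the pins. My first try at the lever, gripping it from above, slipped off about a third of the way up. I finished by pushing the lever's end with shut fingers to 31 N, then backed away.

**Last checks:**
- **Coupon:** The wrist camera puts it at (0.4615, -0.2760), yaw 87.1°, top face at 30.0 mm. That is about 1 mm from the pin-based nest centre and level. The top and wrist cameras disagreed by about 3 mm on the nest position, so I used the wrist view, and the coupon dropped in between the pins.
- **Lever:** It leans about 0.21 rad, so the joint is at roughly 0.04. It did not visibly spring back after release, but the camera angle is only good to about 0.02 rad.
- **Pad force:** I could not read it directly. The 31 N push and the arm lying level on the coupon are the only evidence that it presses.
- **Other items:** The remaining stack is still centred in the magazine, and the loupe has not moved. I did not re-measure the micrometer, but the arm never went low near it.
- **Robot:** It is clear of everything, with about 0 N at the wrist.

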